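# Preset the counter lamp's dimmer and switch it off

### The job

Set the counter lamp ready for this evening: on the white lamp box, pull the orange knob out until it clicks on, and with it out roll the dimmer wheel click by click until its pointer stands at the wide orange third mark. Then push the orange knob fully home again so that the lamp is off, leaving the wheel at that mark. Leave the black fan knob in and do not knock the other things on the counter about.

Things in the scene. Friction and masses are not known exactly. Their poses are not given: they have to be found in the camera images.
- lamp_box: The lamp's switch box, fixed to the counter: white, 110 (own x) x 150 (own y) x 62 high (own z), origin at the centre of its underside; own x points away from the robot (turned by up to 0.25 rad), own z up. Its front face (own x = -55) carries the orange push-pull knob at own y = +38; its top carries the dark grey dimmer wheel at own y = -45 and, between them, a level pointer.
- lamp_knob (a joint): Travel of the orange push-pull knob in m: 0 pushed home (lamp off), 0.016 pulled out at its end stop and detent (lamp on). It slides level along the box's own -x. It holds itself in either position; about 8 N starts it, less is needed towards the hump half-way, and beyond that it snaps on by itself. A red band on the stem shows when it is out.
- lamp_knob_grip (a point): Middle of the orange knob's head, moving with the knob. The head is a round grip, 30 in diameter and 24 long along the box's own x, its axis level and 42 above the counter, on a 12 thick stem; with the knob home there is 8 between head and box face. Free on both sides, above and in front: can be pinched across own y from above. Axes as the box's.
- dimmer_wheel (a joint): Angle of the dimmer thumbwheel in rad: grows as its top edge is rolled away from the robot (box's own +x), which is brighter. It clicks into four levels: 0, 0.524, 1.047 and 1.571 (levels 1 to 4; the stops lie just beyond 1 and 4). Let go between clicks, it snaps to a nearby one. At the start it is at level 1 or 2.
- level_pointer: Red pointer bar (6 along own x, 18 across, flat on top of the lamp box, origin at its middle) that shows the level: it moves 16 mm along the box's own +x per click, from own x = -24 at level 1, beside four marks; the third mark, at own x = +8, is the wide orange one. Driven by the wheel; it sinks with the wheel while that is pressed.
- wheel_top (a point): Topmost point of the dark grey knurled dimmer wheel at rest, 74 above the counter, 12 proud of the box top. Wheel: radius 26, 14 wide, axle level along the box's own y; so 13.6 mm of edge travel is one click. The wheel sits on a spring and yields downwards up to 6 mm: 1.5 N to start, then 1 N per mm, so a fingertip pressed 3 to 4 mm down and drawn along the box's own x turns it by friction (1 to 2 N at the edge suffice). Axes as the box's.
- fan_knob (a joint): Travel of the black knob of the fan's switch box in m, 0 home. Same mechanism; to be left home.
- fan_box: The fan's switch box, fixed: grey, same size as the lamp's box, black knob in the same place, no wheel. Origin at the centre of its underside, axes likewise.
- funnel: Yellow hard plastic funnel standing on its 110 wide mouth, 110 high; origin at the centre of its underside. Leave alone.
- grill_brush: Grill brush with steel bristles and wooden handle, about 270 long along its own x, 50 wide, 30 high; origin under its middle. Leave alone.
- ramekin: Clear glass ramekin, 76 wide, 42 high; origin at the centre of its underside. Leave alone.
- spatula: Orange spatula lying along its own x. Leave alone.
- spice_jar: Amber jar with steel cap, 48 wide, 85 high; origin at the centre of its underside. Leave alone.
- oil_bottle: Green glass bottle, 60 wide, 190 high; origin at the centre of its underside. Leave alone.
- mug: Blue mug, 80 wide, 85 high; origin at the centre of its underside. Leave alone.
There are look-alikes about, which are no part of the job. Leave any green look-alike of the lamp_box alone.

How it is judged:
By the outcome, as a careful person would: the job done as asked, in the order asked, and still so for the second after the job is handed in, with the robot touching nothing.
It also fails if it takes over 61 s, if anything falls off the work surface, if the arm or the gripper's body presses on something with over 40 N, if the wrist force passes 120 N, or if a joint passes its speed limit or range.

### The arm

A 6-joint arm with a two-finger parallel gripper is mounted at the origin on the work surface. World frame = base frame: x ahead of the robot, y to its left, z up, the work surface at z = 0. Lengths are in m, angles in degrees, forces in N, time in s.
With the tool pointing down it reaches from about 0.3 to 0.75 m from the base axis. Payload 8.5 kg.
Tool frame: the origin (TCP) lies at the very end of the fingers, on their centre line; the grasp point (between the pads) lies 19 mm behind it (hold_point_z is the distance from the TCP to the grasp point, in m); z points along the fingers, y is the direction in which the jaws open and shut (so a half turn about z gives the same grasp; the last joint's range is limited). The gripper opens to 85 mm and grips with 20 to 120 N. Pads are 22 mm wide; open, the fingers measure 114 mm over their backs; the gripper's body (76 mm by 85 mm) begins 54 mm behind the grasp point. The pads swing forward as they close: fully open they stand 13 mm farther back than shut.
Start: joints at [54.471, 21.807, 74.336, -0, 83.858, -12.336], TCP at [0.217, 0.506, 0.231] pointing down, gripper open.
Joint ranges: [-178.18, 178.18], [-50.72, 133.34], [12.68, 142.11], [-81.47, 261.47], [9.98, 163.14], [-165.26, 165.26]. Speed limits (degrees/s): [136.94, 136.94, 180, 180, 180, 180].

### API

Orientations are given as a 3x3 rotation matrix whose columns are the frame's x, y, z axes.
In Python, from rig import observe, get_image, close_job, hold_point_z gives the robot as it stands. The module is installed in compiled form; this text tells all that it offers.
- The arm moves only by the tool jog_arm, never from a script. Its arguments are lists of equal length, an entry for each row: "travel": the shift along the world's x, y, z in m, a list of three; "dr": the turn, a rotation vector about the world's x, y, z in rad, a list of three. In form: {"travel": [[x, y, z], ...], "dr": [[rx, ry, rz], ...]}. A call has 1 to 20 rows; each row shifts and turns the commanded pose from where the row before left it; what a row does not reach is not made up. A row lasts 1/12 s, in which the tool goes at most 41.7 mm and 7.16 degrees, less where a joint would pass 70% of its speed; a pose out of reach is approached as far as the arm can. A call with a gripper value outside its range is refused whole. "jaw" is the finger opening in m, from 0 to 0.0854, set as the call begins (left out, the last holds). The fingers move at their own pace and stop on an object; "newtons" is the grip in N (left out, the last holds). Time passes only in rows, so rows that do not move let the fingers close. It gives the time, the measured TCP pose, the force and the opening at its end, in the units of the state.
- observe(): the state, without advancing time (a new reading comes with each control period).
- get_image(name): name is "scene" or "top" or "wrist"; returns a dict with "color" (480x640x3 uint8, red, green, blue), "fovy" (degrees; the focal length in pixels is half the picture's height over the tangent of half this angle, whatever the lens; pixels are square), "cx", "cy" (the principal point, pixels), "R" (3x3) and "t" (3): a world point X has camera coordinates R X + t. Camera axes: x right, y down, z forward; pixel columns grow to the right and rows downward; lengths in m; the calibration is good to about 2 mm. A picture is of the moment at which its call begins. There is no depth.
- close_job(): hands the job in, once; it reports no verdict.
The state is a dict: "time_s": time; "q": joint angles; "qvel": joint speeds; "joint_efforts": joint torques, N m; "position": TCP position; "tool_rot": TCP orientation; "ft_force": force on the tool from outside, world axes, zero at the start; "wrist_torque": the same for the moment, N m; "grip_width": finger opening in m.
Only numpy, scipy, OpenCV 4.12 (cv2) and the standard library are available. Lean on these libraries where they do the work, as an engineer would, in place of code of your own. Each camera call takes 0.05 s, during which the arm holds its last target.

## Working session

There is one attempt and no reset: what is moved stays moved. The work goes in short steps, Python scripts to look and compute and a tool call to move; the robot and the scene stay as the last step left them, time stands still between calls to the robot, and variables do not carry over. Pictures are saved under pics/ and viewed, and the job is handed in when it is done.

Besides the shell and the picture viewer there is one more tool, called after "Request:" by a JSON object that holds its "method" and its "body", one argument or row to a line. jog_arm: Moves the arm, as the interface text tells. Its arguments: {"type":"object","properties":{"travel":{"type":"array"},"dr":{"type":"array"},"jaw":{"type":"number"},"newtons":{"type":"number"}},"required":["travel","dr"]}

```bash
mkdir -p pics; cat > h.py <<'E'
import numpy as np, cv2
from rig import observe, get_image, close_job, hold_point_z
def K(im):
    f=im["color"].shape[0]/2/np.tan(np.radians(im["fovy"])/2); return f
def ray(im,u,v,z):
    R=np.array(im["R"]);t=np.array(im["t"]);f=K(im)
    d=R.T@np.array([(u-im["cx"])/f,(v-im["cy"])/f,1]);c=-R.T@t
    return c+d*(z-c[2])/d[2]
def proj(im,X):
    p=np.array(im["R"])@np.array(X)+np.array(im["t"]);f=K(im)
    return p[0]/p[2]*f+im["cx"],p[1]/p[2]*f+im["cy"]
def save(im,n,crop=None,s=1):
    c=im["color"][:,:,::-1]
    if crop: c=c[crop[1]:crop[3],crop[0]:crop[2]]
    c=cv2.resize(c,None,fx=s,fy=s,interpolation=cv2.INTER_CUBIC); cv2.imwrite("pics/"+n,c)
E
python3 - <<'E'
from h import *
import pickle
for n in("scene","top","wrist"):
    im=get_image(n);save(im,n+"0.png");pickle.dump(im,open(n+"0.pkl","wb"));print(n,im["fovy"],-np.array(im["R"]).T@im["t"])
o=observe();print(o["time_s"],o["position"],o["tool_rot"],o["ft_force"],o["grip_width"],hold_point_z)
E
```

```text
scene 55.00551621289523 [1.12781669 0.38301654 1.0975072 ]
top 55.711643802608485 [0.34685804 0.00778192 1.26785073]
wrist 66.4198794266508 [0.14012776 0.53768932 0.37449059]
0.15 [0.2164985  0.5053625  0.23087536] [[-9.19173772e-01  3.93851787e-01 -5.89289817e-04]
 [ 3.93852180e-01  9.19173367e-01 -8.84374184e-04]
 [ 1.93347152e-04 -1.04498663e-03 -9.99999435e-01]] [-0.41369189 -0.77258828  0.36337387] 0.08559950025419104 0.0187
```

View pics/scene0.png

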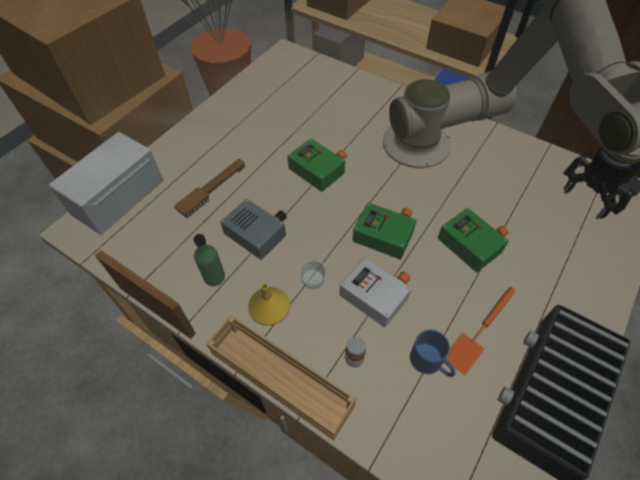

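View pics/top0.png

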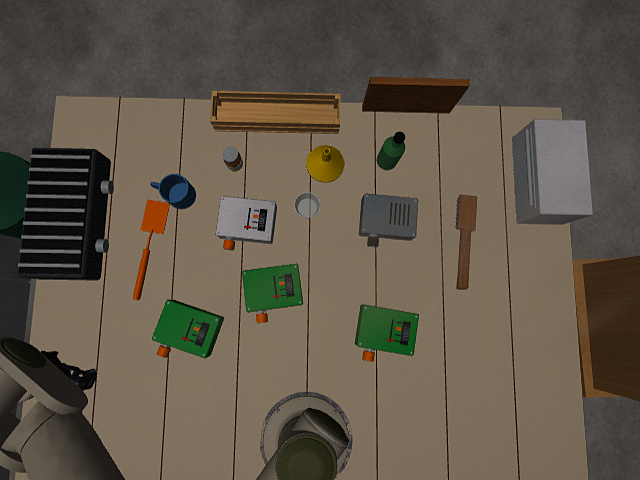

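View pics/wrist0.png

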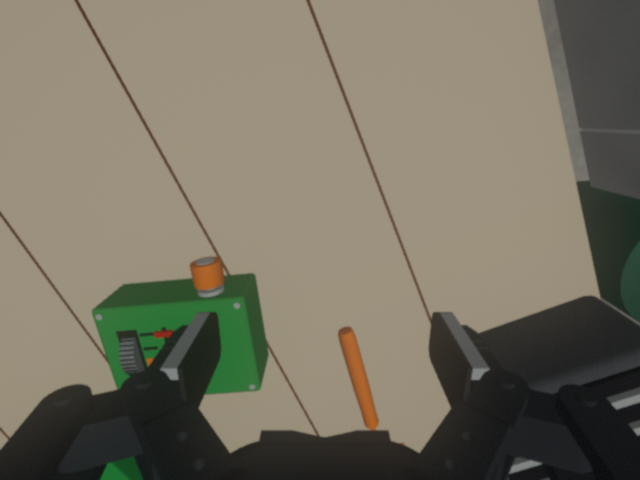

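Things that could be taken for the target, by pixel in the top view:
- White box with orange knob at (229,243).
- Green look-alikes with knobs at (262,317), (163,350) and (369,355).
- Grey fan box with black knob at (373,240).

By the description it is the white box. I'll check that in a close crop and measure it.

```bash
python3 - <<'E'
from h import *
import pickle
im=pickle.load(open("top0.pkl","rb"));save(im,"topc.png",(200,180,300,260),8)
c=im["color"].astype(int)
hsv=cv2.cvtColor(im["color"],cv2.COLOR_RGB2HSV)
m=((hsv[:,:,1]<40)&(hsv[:,:,2]>120)).astype(np.uint8);
M=np.zeros_like(m);M[185:255,208:284]=m[185:255,208:284]
cs,_=cv2.findContours(M,0,2);k=max(cs,key=cv2.contourArea);k=cv2.convexHull(k);r=cv2.minAreaRect(k);print(r)
for p in cv2.boxPoints(r):print(p,ray(im,*p,0.062))
print("ctr",ray(im,*r[0],.062))
o=((hsv[:,:,0]<14)&(hsv[:,:,1]>180)&(hsv[:,:,2]>120)).astype(np.uint8)
n,l,s,ce=cv2.connectedComponentsWithStats(o)
for i in range(1,n):
    if s[i,4]>5:print(s[i],ce[i],ray(im,*ce[i],.05))
sc=pickle.load(open("scene0.pkl","rb"));save(sc,"scc.png",(330,190,430,340),4)
E
```

```text
((244.87193298339844, 218.15243530273438), (54.774044036865234, 38.761470794677734), 6.34019136428833)
[215.51218 234.39024] [0.53479522 0.25098857 0.062     ]
[219.79266 195.86586] [0.64071863 0.2443636  0.062     ]
[274.2317  201.91463] [0.62661304 0.09655557 0.062     ]
[269.9512  240.43901] [0.52080952 0.10515221 0.062     ]
ctr [0.58038184 0.1743141  0.062     ]
[133 200  36 100 954] [150.87631027 230.59224319] [0.5441565  0.42740885 0.05      ]
[253 215   5   3  15] [255. 216.] [0.5891539 0.1486854 0.05     ]
[245 226   5   2   6] [247.16666667 226.33333333] [0.56021386 0.16893255 0.05      ]
[223 240   9   9  65] [226.90769231 244.03076923] [0.51087683 0.22161601 0.05      ]
[279 282   5   3  14] [281.14285714 282.92857143] [0.40853717 0.07308517 0.05      ]
[273 295   7   3  11] [276. 296.] [0.37378287 0.08586882 0.05      ]
[257 314   7   9  60] [259.98333333 317.93333333] [0.31593908 0.12647041 0.05      ]
[194 327   5   4  16] [196.  328.5] [0.2866433  0.29260146 0.05      ]
[396 327   5   4  16] [398.0625 328.3125] [ 0.29349196 -0.23831414  0.05      ]
[182 338   6   3   9] [184.77777778 338.66666667] [0.26031287 0.32030827 0.05      ]
[157 347  10  10  65] [161.16923077 351.21538462] [0.22781835 0.37934171 0.05      ]
[363 352  10   9  69] [367.65217391 355.94202899] [ 0.22164492 -0.15741797  0.05      ]
```

View pics/topc.png

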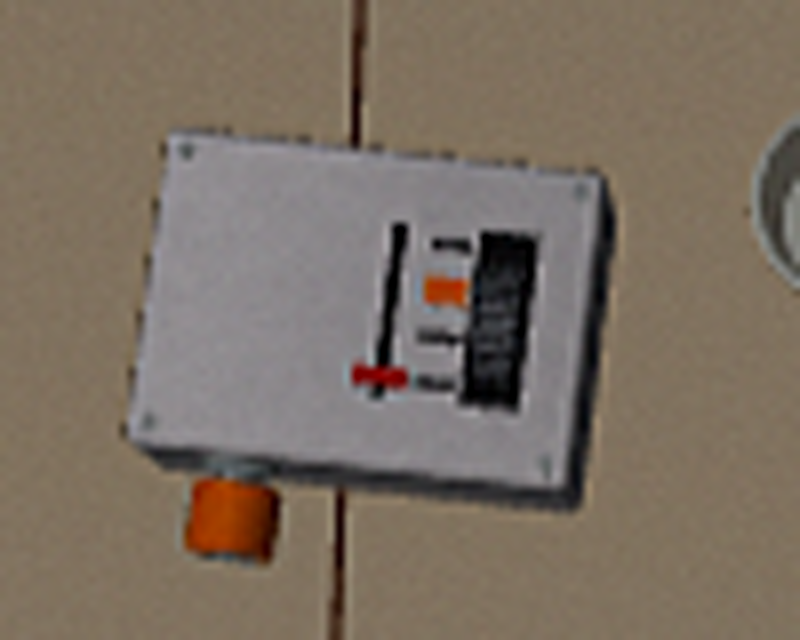

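View pics/scc.png

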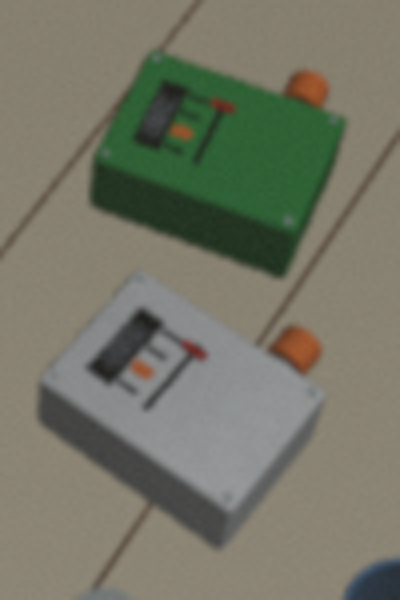

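The top crop shows the white box with its orange knob at crop (233,518). The red pointer is at crop (380,377), beside the first mark, so it starts at level 1. The orange mark is two clicks on, at crop (445,290). Next I move above the box for a closer look.

Request:
{"method": "jog_arm", "body": {
  "travel": [
    [0.019,-0.021,0],
    [0.019,-0.021,0],
    [0.019,-0.021,0],
    [0.019,-0.021,0],
    [0.019,-0.021,0],
    [0.019,-0.021,0],
    [0.019,-0.021,0],
    [0.019,-0.021,0],
    [0.019,-0.021,0],
    [0.019,-0.021,0],
    [0.019,-0.021,0],
    [0.019,-0.021,0],
    [0.019,-0.021,0],
    [0.019,-0.021,0],
    [0.019,-0.021,0],
    [0,0,0]
  ],
  "dr": [
    [0,0,0.021],
    [0,0,0.021],
    [0,0,0.021],
    [0,0,0.021],
    [0,0,0.021],
    [0,0,0.021],
    [0,0,0.021],
    [0,0,0.021],
    [0,0,0.021],
    [0,0,0.021],
    [0,0,0.021],
    [0,0,0.021],
    [0,0,0.021],
    [0,0,0.021],
    [0,0,0.021],
    [0,0,0]
  ]
}}

```text
time_s: 1.48
position: [0.5043, 0.1873, 0.2307]
tool_rot: [[-0.996, 0.093, 0.0], [0.093, 0.996, -0.001], [-0.0, -0.001, -1.0]]
ft_force: [-1.1, -1.0, -0.9]
grip_width: 0.0856
```

```bash
python3 - <<'E'
from h import *
import pickle
im=get_image("wrist");save(im,"w1.png");pickle.dump(im,open("w1.pkl","wb"));print(-np.array(im["R"]).T@im["t"],np.array(im["R"]).round(3))
o=observe();print(o["time_s"],o["position"],o["tool_rot"],o["q"])
E
```

```text
[0.42152642 0.19498722 0.37434449] [[ 0.093  0.996 -0.001]
 [ 0.944 -0.088  0.318]
 [ 0.316 -0.03  -0.948]]
1.5333 [0.50272133 0.18889117 0.23069087] [[-9.95682556e-01  9.28198673e-02 -8.48342906e-04]
 [ 9.28201391e-02  9.95682851e-01 -2.86753098e-04]
 [ 8.18064099e-04 -3.64258364e-04 -9.99999599e-01]] [ 7.95960225e+00  2.05526980e+01  7.64197570e+01 -9.61073592e-03
  8.30779583e+01 -7.67133735e+01]
```

View pics/w1.png

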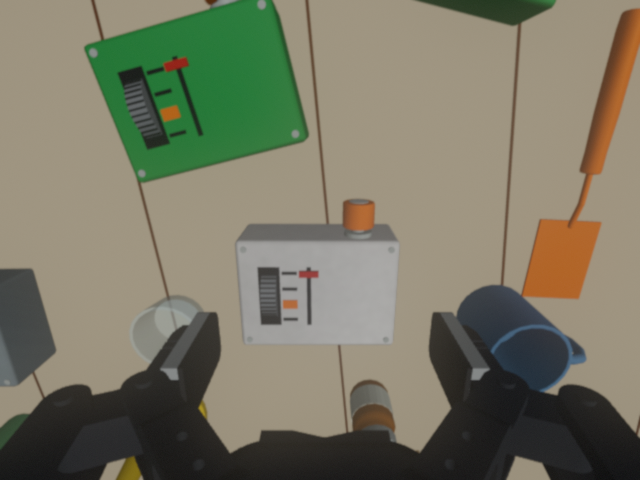

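```bash
python3 - <<'E'
from h import *
import pickle
im=pickle.load(open("w1.pkl","rb"));save(im,"w1c.png",(225,190,405,355),4)
hsv=cv2.cvtColor(im["color"],cv2.COLOR_RGB2HSV)
def blobs(o,zz,nm):
    n,l,s,ce=cv2.connectedComponentsWithStats(o.astype(np.uint8))
    for i in range(1,n):
        if s[i,4]>25 and 230<ce[i][0]<405 and 190<ce[i][1]<350:print(nm,s[i],ce[i],ray(im,*ce[i],zz))
H,S,V=[hsv[:,:,i].astype(int) for i in range(3)]
blobs((H>=6)&(H<20)&(S>150)&(V>80),.062,"or")
blobs(((H<5)|(H>174))&(S>140)&(V>80),.063,"red")
blobs((V<75),.062,"dark")
m=((S<30)&(V>165)).astype(np.uint8);M=0*m;M[190:355,225:405]=m[190:355,225:405]
cs,_=cv2.findContours(M,0,2);k=cv2.convexHull(max(cs,key=cv2.contourArea));r=cv2.minAreaRect(k);print(r)
ap=cv2.approxPolyDP(k,4,True)[:,0];
for p in ap:print(p,ray(im,*p,.062))
E
```

```text
or [345 203  29  27 669] [359.44693572 216.02541106] [0.50534863 0.21783897 0.062     ]
or [284 301  13   6  74] [289.67567568 303.55405405] [0.58507035 0.14628184 0.062     ]
red [300 272  17   5  68] [307.91176471 273.73529412] [0.55552787 0.16697561 0.063     ]
dark [259 268  21  56 430] [270.65581395 296.08372093] [0.57556325 0.12933023 0.062     ]
dark [308 279   2  44  75] [308.57333333 298.22666667] [0.58111228 0.1648145  0.062     ]
((354.192626953125, 292.9183044433594), (79.84420776367188, 100.99044799804688), 3.5763344764709473)
[397 245] [0.53536318 0.24986761 0.062     ]
[390 339] [0.63302633 0.24005718 0.062     ]
[323 340] [0.62808266 0.1741271  0.062     ]
[312 328] [0.61357506 0.16470978 0.062     ]
[338 248] [0.53331651 0.19667565 0.062     ]
```

View pics/w1c.png

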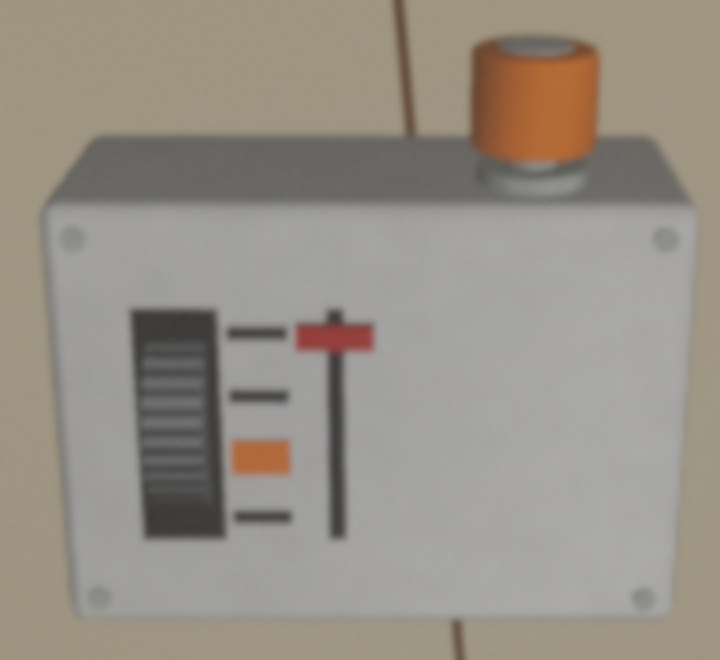

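```bash
python3 - <<'E'
from h import *
import pickle
im=pickle.load(open("w1.pkl","rb"))
P=[(45,205),(697,205),(668,613),(77,615)]
Q=[ray(im,224.6+x/4,189.6+y/4,.062) for x,y in P]
for q in Q:print(q)
c=sum(Q)/4;ex=(Q[3]+Q[2]-Q[0]-Q[1])/2;ey=(Q[1]+Q[2]-Q[0]-Q[3])/2
print(c,np.linalg.norm(ex),np.linalg.norm(ey),np.arctan2(ex[1],ex[0]),np.arctan2(-ey[0],ey[1]))
th=(np.arctan2(ex[1],ex[0])+np.arctan2(-ey[0],ey[1]))/2
X=np.array([np.cos(th),np.sin(th),0]);Y=np.array([-np.sin(th),np.cos(th),0])
B=c*1;B[2]=0
print("th",th)
for n,x,y,z in[("knob",-75,38,42),("wheel",0,-45,74),("mark3",8,-20,62),("ptr1",-24,-5,63)]:
    w=B+X*x/1e3+Y*y/1e3+[0,0,z/1e3];print(n,w.round(4),np.round(proj(im,w),1))
tp=pickle.load(open("top0.pkl","rb"))
for x in(-55,55):
  for y in(-75,75):print(np.round(proj(tp,B+X*x/1e3+Y*y/1e3+[0,0,.062]),1))
print("knob top",proj(tp,B-X*.075+Y*.038+[0,0,.057]),)
E
```

```text
[0.51805316 0.10584668 0.062     ]
[0.53156606 0.25163961 0.062     ]
[0.63759289 0.24147614 0.062     ]
[0.62469617 0.09563532 0.062     ]
[0.57797707 0.17364944 0.062     ] 0.10682181421064685 0.1464135542100224 -0.0955134732062496 -0.09031116120196718
th -0.09291231720410839
knob [0.5068 0.2184 0.042 ] [358.3 212.1]
wheel [0.5738 0.1288 0.074 ] [268.  300.4]
mark3 [0.5841 0.153  0.062 ] [296.6 302.1]
ptr1 [0.5536 0.1709 0.063 ] [311.9 271.5]
[270.3 242.1]
[214.5 236.1]
[275.2 202.2]
[220.2 196.2]
knob top (np.float64(227.58573554733903), np.float64(245.19166696885978))
```

Request:
{"method": "jog_arm", "body": {
  "travel": [
    [0.003,0.015,0],
    [0.0025,0.0145,0],
    [0,0,-0.02],
    [0,0,-0.02],
    [0,0,-0.02],
    [0,0,-0.02],
    [0,0,-0.02],
    [0,0,-0.02],
    [0,0,-0.02],
    [0,0,-0.02],
    [0,0,0],
    [0,0,0],
    [0,0,0]
  ],
  "dr": [
    [0,0,0],
    [0,0,0],
    [0,0,0],
    [0,0,0],
    [0,0,0],
    [0,0,0],
    [0,0,0],
    [0,0,0],
    [0,0,0],
    [0,0,0],
    [0,0,0],
    [0,0,0],
    [0,0,0]
  ],
  "jaw": 0.065,
  "newtons": 40
}}

```text
time_s: 2.62
position: [0.5073, 0.2206, 0.0725]
tool_rot: [[-0.996, 0.089, 0.001], [0.089, 0.996, 0.0], [-0.001, 0.0, -1.0]]
ft_force: [0.3, -0.1, 0.3]
grip_width: 0.0651
```

```bash
python3 - <<'E'
from h import *
im=get_image("wrist");save(im,"w2.png")
o=observe();print(o["position"],o["ft_force"])
E
```

```text
[0.50753457 0.22050986 0.07270907] [ 0.15501883 -0.2939245   0.56827043]
```

View pics/w2.png

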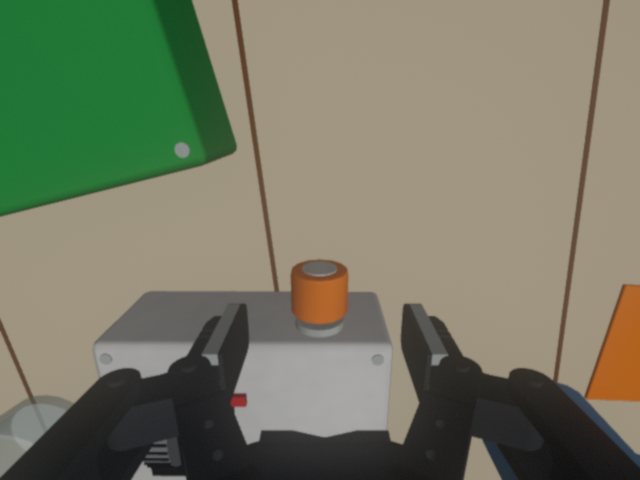

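The wrist view shows the orange knob at (320,292), between the fingertips at (248,310) and (402,310). I'll go down and close on it.

Request:
{"method": "jog_arm", "body": {
  "travel": [
    [0,-0.0015,-0.012],
    [0,0,-0.012],
    [0,0,-0.012],
    [0,0,-0.011],
    [0,0,0],
    [0,0,0]
  ],
  "dr": [
    [0,0,0],
    [0,0,0],
    [0,0,0],
    [0,0,0],
    [0,0,0],
    [0,0,0]
  ]
}}

```text
time_s: 3.17
position: [0.5074, 0.2187, 0.0251]
tool_rot: [[-0.996, 0.09, 0.001], [0.09, 0.996, 0.0], [-0.001, 0.0, -1.0]]
ft_force: [0.0, 0.3, -0.2]
grip_width: 0.0654
```

Request:
{"method": "jog_arm", "body": {
  "travel": [
    [0,0,0],
    [0,0,0],
    [0,0,0],
    [0,0,0],
    [0,0,0],
    [0,0,0],
    [0,0,0],
    [0,0,0]
  ],
  "dr": [
    [0,0,0],
    [0,0,0],
    [0,0,0],
    [0,0,0],
    [0,0,0],
    [0,0,0],
    [0,0,0],
    [0,0,0]
  ],
  "jaw": 0.02,
  "newtons": 40
}}

```text
time_s: 3.83
position: [0.5074, 0.218, 0.0254]
tool_rot: [[-0.996, 0.089, 0.001], [0.089, 0.996, -0.001], [-0.001, -0.001, -1.0]]
ft_force: [-2.0, -4.3, 6.3]
grip_width: 0.0289
```

```bash
python3 - <<'E'
from h import *
im=get_image("wrist");save(im,"w3.png",(150,230,500,480),2)
o=observe();print(o["position"],o["ft_force"],o["grip_width"])
E
```

```text
[0.50731799 0.21794812 0.02536287] [-1.38439256 -5.09962494  6.83155651] 0.028884650747156484
```

View pics/w3.png

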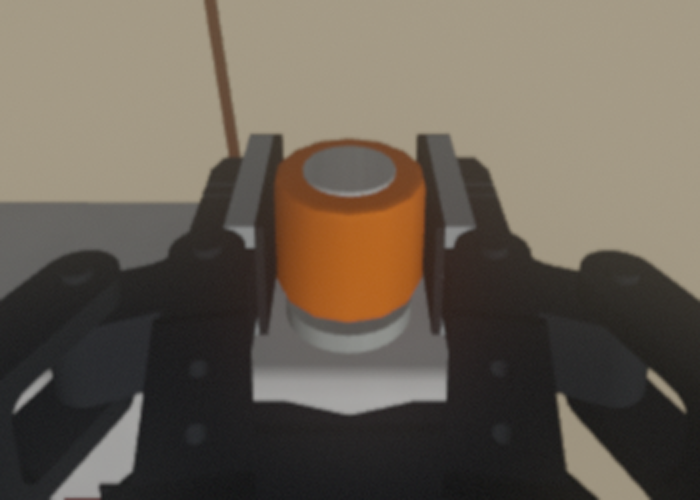

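The knob is pinched, with the opening reading 29 mm. Now I pull.

Request:
{"method": "jog_arm", "body": {
  "travel": [
    [-0.002,0.0002,0],
    [-0.002,0.0002,0],
    [-0.002,0.0002,0],
    [-0.002,0.0002,0],
    [-0.002,0.0002,0],
    [-0.002,0.0002,0],
    [-0.002,0.0002,0],
    [-0.002,0.0001,0],
    [-0.001,0.0001,0],
    [0,0,0],
    [0,0,0]
  ],
  "dr": [
    [0,0,0],
    [0,0,0],
    [0,0,0],
    [0,0,0],
    [0,0,0],
    [0,0,0],
    [0,0,0],
    [0,0,0],
    [0,0,0],
    [0,0,0],
    [0,0,0]
  ]
}}

```text
time_s: 4.8
position: [0.4913, 0.2195, 0.0254]
tool_rot: [[-0.996, 0.089, 0.003], [0.089, 0.996, -0.001], [-0.003, -0.001, -1.0]]
ft_force: [2.2, -5.5, 4.5]
grip_width: 0.0286
```

```bash
python3 - <<'E'
from h import *
im=get_image("wrist");save(im,"w4.png",(150,230,500,480),2)
o=observe();print(o["position"],o["ft_force"],o["grip_width"])
E
```

```text
[0.49130487 0.21947965 0.02541891] [ 1.697479   -6.14810686  4.29935853] 0.029053782412441283
```

View pics/w4.png

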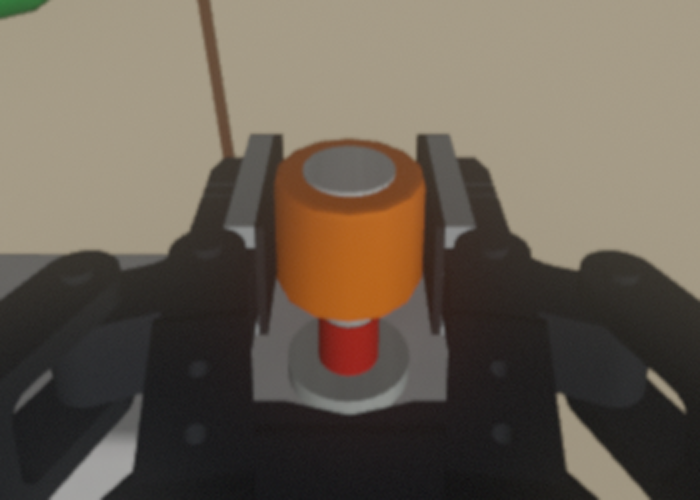

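The head has moved out 16 mm and the red band shows at crop (348,345). Now I release, rise, close the fingers and go above the wheel.

Request:
{"method": "jog_arm", "body": {
  "travel": [
    [0,0,0],
    [0,0,0],
    [0,0,0],
    [0,0,0],
    [0,0,0.02],
    [0,0,0.02],
    [0,0,0.02],
    [0,0,0.02],
    [0,0,0.02],
    [0,0,0]
  ],
  "dr": [
    [0,0,0],
    [0,0,0],
    [0,0,0],
    [0,0,0],
    [0,0,0],
    [0,0,0],
    [0,0,0],
    [0,0,0],
    [0,0,0],
    [0,0,0]
  ],
  "jaw": 0.06
}}

```text
time_s: 5.68
position: [0.4915, 0.2206, 0.1278]
tool_rot: [[-0.996, 0.089, 0.006], [0.089, 0.996, 0.001], [-0.006, 0.002, -1.0]]
ft_force: [0.9, 0.5, 0.0]
grip_width: 0.0604
```

Request:
{"method": "jog_arm", "body": {
  "travel": [
    [0.019,-0.0225,0],
    [0.019,-0.0225,0],
    [0.019,-0.0225,0],
    [0.019,-0.0225,0],
    [0,0,0],
    [0,0,0],
    [0,0,0],
    [0,0,0]
  ],
  "dr": [
    [0,0,0],
    [0,0,0],
    [0,0,0],
    [0,0,0],
    [0,0,0],
    [0,0,0],
    [0,0,0],
    [0,0,0]
  ],
  "jaw": 0.0
}}

```text
time_s: 6.35
position: [0.5653, 0.131, 0.124]
tool_rot: [[-0.996, 0.089, -0.001], [0.089, 0.996, 0.0], [0.001, 0.0, -1.0]]
ft_force: [-0.1, -0.0, 0.0]
grip_width: 0.0
```

```bash
python3 - <<'E'
from h import *
im=get_image("wrist");save(im,"w5.png")
o=observe();print(o["position"],o["ft_force"],o["grip_width"])
E
```

```text
[0.56534649 0.13109648 0.12418142] [-0.03010539 -0.39514747 -0.26394784] 0.00015016071982992273
```

View pics/w5.png

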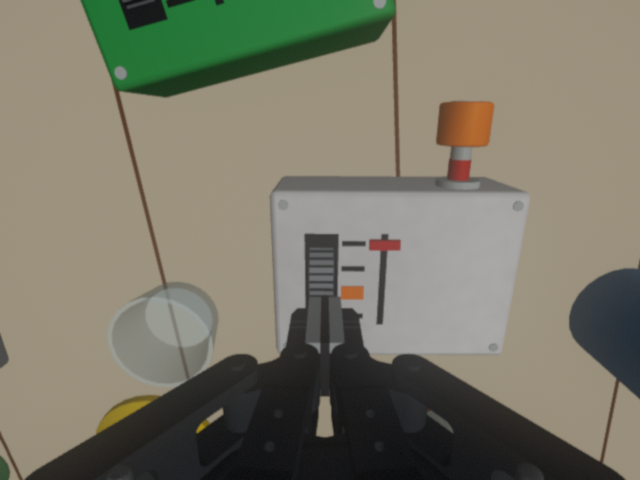

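```bash
python3 - <<'E'
from h import *
import pickle
im=pickle.load(open("w1.pkl","rb"))
print(ray(im,269.1,295.6,.062), ray(im,225+261/4-.4,190+457/4-.4,.062),ray(im,225+335/4-.4,190+336/4-.4,.063))
th=-.0929;B=np.array([.5795,.1736]);
for p in [(.575,.1288)]:
    d=np.array(p)-B;print(d@[np.cos(th),np.sin(th)],d@[-np.sin(th),np.cos(th)])
E
```

```text
[0.57492407 0.12793555 0.062     ] [0.58539894 0.14640864 0.062     ] [0.55543019 0.16739291 0.063     ]
-0.0003246594691210152 -0.04502426674837816
```

Request:
{"method": "jog_arm", "body": {
  "travel": [
    [0.0025,-0.0015,-0.015],
    [0,0,-0.015],
    [0,0,-0.013],
    [0,0,-0.004],
    [0,0,-0.003],
    [0,0,-0.002],
    [0,0,0],
    [0,0,0],
    [0,0,0]
  ],
  "dr": [
    [0,0,0],
    [0,0,0],
    [0,0,0],
    [0,0,0],
    [0,0,0],
    [0,0,0],
    [0,0,0],
    [0,0,0],
    [0,0,0]
  ]
}}

```text
time_s: 7.15
position: [0.5689, 0.1288, 0.073]
tool_rot: [[-0.996, 0.09, 0.001], [0.09, 0.996, 0.0], [-0.001, 0.0, -1.0]]
ft_force: [-0.7, 0.6, 1.9]
grip_width: 0.0
```

Request:
{"method": "jog_arm", "body": {
  "travel": [
    [0,0,-0.0015],
    [0,0,-0.001],
    [0,0,0],
    [0.002,-0.0002,0],
    [0.002,-0.0002,0],
    [0.002,-0.0002,0],
    [0.002,-0.0002,0],
    [0.002,-0.0002,0],
    [0.002,-0.0001,0],
    [0.002,-0.0002,0],
    [0,0,0],
    [0,0,0]
  ],
  "dr": [
    [0,0,0],
    [0,0,0],
    [0,0,0],
    [0,0,0],
    [0,0,0],
    [0,0,0],
    [0,0,0],
    [0,0,0],
    [0,0,0],
    [0,0,0],
    [0,0,0],
    [0,0,0]
  ]
}}

```text
time_s: 8.15
position: [0.5826, 0.1274, 0.0698]
tool_rot: [[-0.996, 0.09, -0.0], [0.09, 0.996, 0.0], [0.0, 0.0, -1.0]]
ft_force: [0.1, 2.3, 3.8]
grip_width: -0.0001
```

```bash
python3 - <<'E'
from h import *
im=get_image("wrist");save(im,"w6.png")
o=observe();print(o["position"],o["ft_force"],o["grip_width"])
E
```

```text
[0.58253336 0.12739542 0.06977259] [-0.45494244  2.64053815  4.25090586] -0.00028825567499013064
```

View pics/w6.png

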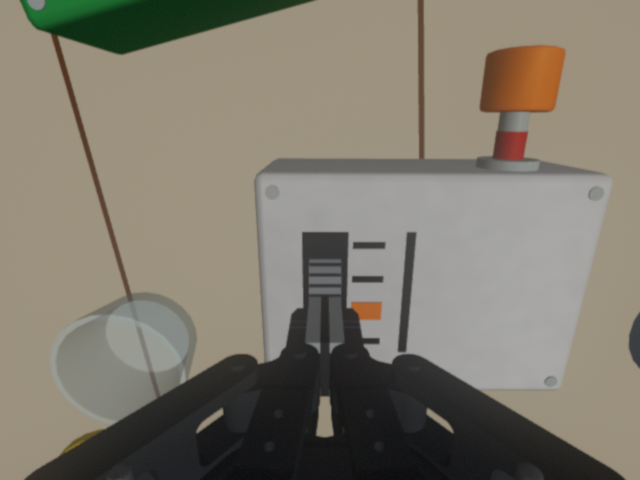

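While pressed, the pointer sinks out of sight. I lift to see it.

Request:
{"method": "jog_arm", "body": {
  "travel": [
    [0,0,0.006],
    [0,0,0.01],
    [0,0,0.004],
    [-0.007,0.0007,0],
    [-0.007,0.0007,0],
    [0,0,0]
  ],
  "dr": [
    [0,0,0],
    [0,0,0],
    [0,0,0],
    [0,0,0],
    [0,0,0],
    [0,0,0]
  ]
}}

```text
time_s: 8.7
position: [0.5668, 0.1289, 0.0896]
tool_rot: [[-0.996, 0.089, -0.002], [0.089, 0.996, -0.0], [0.002, -0.0, -1.0]]
ft_force: [0.5, 0.3, -0.1]
grip_width: -0.0002
```

```bash
python3 - <<'E'
from h import *
im=get_image("wrist");save(im,"w7.png")
o=observe();print(o["position"],o["ft_force"],o["grip_width"])
E
```

```text
[0.56751558 0.12883189 0.0896553 ] [0.27618507 0.01309282 0.33006056] 0.0003786582938472258
```

View pics/w7.png

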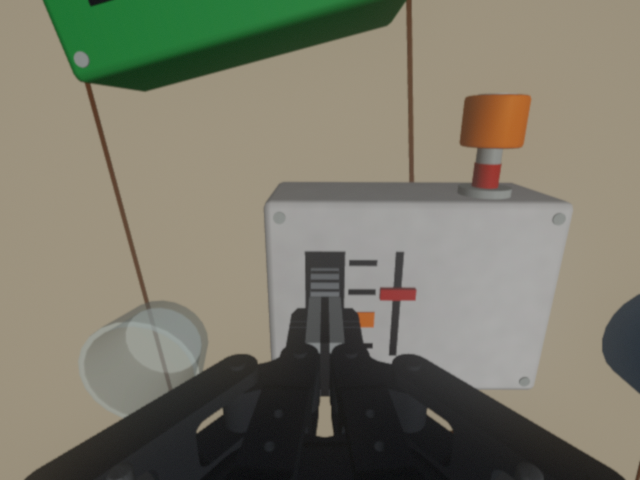

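The pointer is now at (397,294), beside the second mark at (362,292). That is exactly one click, so I repeat the same stroke.

Request:
{"method": "jog_arm", "body": {
  "travel": [
    [0,0,-0.01],
    [0,0,-0.007],
    [0,0,-0.002],
    [0,0,-0.001],
    [0,0,0],
    [0.002,-0.0002,0],
    [0.002,-0.0002,0],
    [0.002,-0.0002,0],
    [0.002,-0.0002,0],
    [0.002,-0.0002,0],
    [0.002,-0.0001,0],
    [0.002,-0.0002,0],
    [0,0,0],
    [0,0,0],
    [0,0,0.006],
    [0,0,0.01],
    [0,0,0.004],
    [-0.007,0.0007,0.01],
    [-0.007,0.0007,0.01],
    [0,0,0]
  ],
  "dr": [
    [0,0,0],
    [0,0,0],
    [0,0,0],
    [0,0,0],
    [0,0,0],
    [0,0,0],
    [0,0,0],
    [0,0,0],
    [0,0,0],
    [0,0,0],
    [0,0,0],
    [0,0,0],
    [0,0,0],
    [0,0,0],
    [0,0,0],
    [0,0,0],
    [0,0,0],
    [0,0,0],
    [0,0,0],
    [0,0,0]
  ]
}}

```text
time_s: 10.42
position: [0.568, 0.1292, 0.1123]
tool_rot: [[-0.996, 0.089, 0.003], [0.089, 0.996, 0.0], [-0.003, 0.0, -1.0]]
ft_force: [0.5, -0.0, 0.3]
grip_width: -0.0
```

```bash
python3 - <<'E'
from h import *
im=get_image("wrist");save(im,"w8.png")
o=observe();print(o["position"],o["ft_force"],o["grip_width"])
E
```

```text
[0.56828104 0.1290736  0.11130083] [-0.8353508  -0.30448196  0.35910383] -0.00019205582889967023
```

View pics/w8.png

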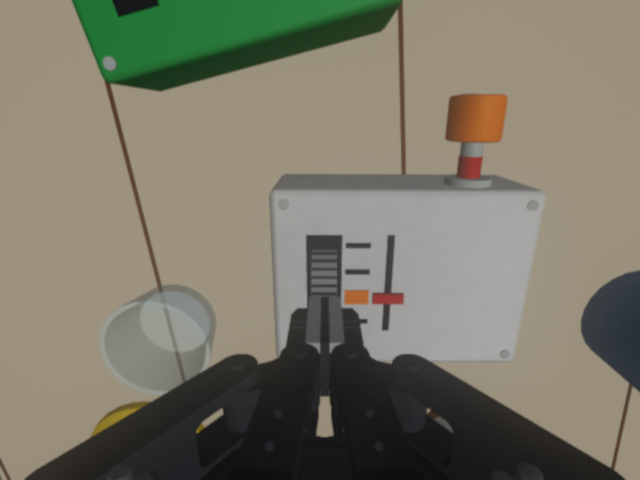

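The pointer at (388,298) stands beside the orange mark at (356,297), which is level 3. The knob at (476,118) is still out. Now I go in front of the knob with the fingers closed.

Request:
{"method": "jog_arm", "body": {
  "travel": [
    [-0.022,0.019,0.002],
    [-0.022,0.019,0],
    [-0.022,0.019,0],
    [-0.022,0.019,0],
    [-0.0225,0.018,0],
    [0,0,-0.02],
    [0,0,-0.02],
    [0,0,-0.02],
    [0,0,-0.02],
    [0,0,0],
    [0,0,0]
  ],
  "dr": [
    [0,0,0],
    [0,0,0],
    [0,0,0],
    [0,0,0],
    [0,0,0],
    [0,0,0],
    [0,0,0],
    [0,0,0],
    [0,0,0],
    [0,0,0],
    [0,0,0]
  ]
}}

```text
time_s: 11.38
position: [0.4577, 0.2227, 0.0315]
tool_rot: [[-0.996, 0.09, -0.002], [0.09, 0.996, -0.0], [0.002, -0.001, -1.0]]
ft_force: [0.9, 0.0, 0.7]
grip_width: 0.0005
```

```bash
python3 - <<'E'
from h import *
im=get_image("wrist");save(im,"w9.png")
o=observe();print(o["position"],o["ft_force"],o["grip_width"])
E
```

```text
[0.45834192 0.22286816 0.03235834] [-0.21664023 -0.45837739  0.55764949] -0.0003535909115073581
```

View pics/w9.png

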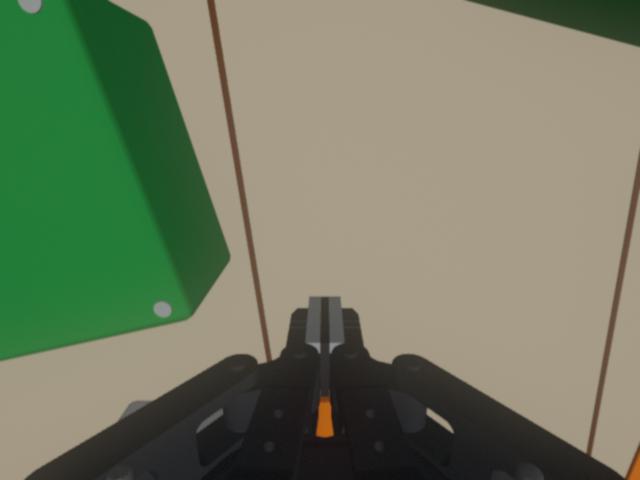

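The knob shows straight behind the closed fingers, at (324,415). I push.

Request:
{"method": "jog_arm", "body": {
  "travel": [
    [0.004,-0.0004,0],
    [0.004,-0.0004,0],
    [0.003,-0.0003,0],
    [0.002,-0.0002,0],
    [0.002,-0.0002,0],
    [0.002,-0.0002,0],
    [0.002,-0.0002,0],
    [0.002,-0.0002,0],
    [0.002,-0.0002,0],
    [0.002,-0.0002,0],
    [0,0,0]
  ],
  "dr": [
    [0,0,0],
    [0,0,0],
    [0,0,0],
    [0,0,0],
    [0,0,0],
    [0,0,0],
    [0,0,0],
    [0,0,0],
    [0,0,0],
    [0,0,0],
    [0,0,0]
  ]
}}

```text
time_s: 12.35
position: [0.484, 0.2203, 0.032]
tool_rot: [[-0.996, 0.09, 0.001], [0.09, 0.996, 0.0], [-0.001, 0.0, -1.0]]
ft_force: [-0.9, -1.3, -0.3]
grip_width: 0.0003
```

Request:
{"method": "jog_arm", "body": {
  "travel": [
    [0.001,-0.0001,0],
    [0.001,-0.0001,0],
    [0,0,0]
  ],
  "dr": [
    [0,0,0],
    [0,0,0],
    [0,0,0]
  ]
}}

```text
time_s: 12.6
position: [0.4853, 0.2201, 0.0318]
tool_rot: [[-0.996, 0.09, 0.0], [0.09, 0.996, 0.0], [-0.0, 0.0, -1.0]]
ft_force: [-0.8, 0.1, 0.5]
grip_width: -0.0002
```

Request:
{"method": "jog_arm", "body": {
  "travel": [
    [0.001,-0.0001,0],
    [0.001,-0.0001,0],
    [0,0,0]
  ],
  "dr": [
    [0,0,0],
    [0,0,0],
    [0,0,0]
  ]
}}

```text
time_s: 12.85
position: [0.487, 0.2199, 0.0318]
tool_rot: [[-0.996, 0.09, -0.0], [0.09, 0.996, -0.0], [0.0, -0.0, -1.0]]
ft_force: [-1.0, 0.7, -0.1]
grip_width: -0.0001
```

Request:
{"method": "jog_arm", "body": {
  "travel": [
    [0.001,-0.0001,0],
    [0,0,0]
  ],
  "dr": [
    [0,0,0],
    [0,0,0]
  ]
}}

```text
time_s: 13.02
position: [0.487, 0.2199, 0.0317]
tool_rot: [[-0.996, 0.09, -0.003], [0.09, 0.996, -0.0], [0.003, -0.0, -1.0]]
ft_force: [-4.6, 0.0, 2.8]
grip_width: -0.0002
```

Request:
{"method": "jog_arm", "body": {
  "travel": [
    [0.001,-0.0001,0],
    [0.001,-0.0001,0],
    [0,0,0]
  ],
  "dr": [
    [0,0,0],
    [0,0,0],
    [0,0,0]
  ]
}}

```text
time_s: 13.27
position: [0.487, 0.2199, 0.0316]
tool_rot: [[-0.996, 0.089, -0.007], [0.089, 0.996, -0.0], [0.007, -0.001, -1.0]]
ft_force: [-12.0, 1.6, 8.3]
grip_width: -0.0
```

The force has built to 12 N against a hard stop, so the knob is home. I back off, rise and check.

Request:
{"method": "jog_arm", "body": {
  "travel": [
    [-0.005,0.0005,0],
    [-0.01,0.001,0],
    [-0.01,0.001,0],
    [0,0,0.02],
    [0,0,0.03],
    [0,0,0.03],
    [0,0,0.03],
    [0,0,0.03],
    [0,0,0.03],
    [0.02,-0.015,0.02],
    [0.02,-0.015,0],
    [0.01,-0.005,0],
    [0,0,0],
    [0,0,0]
  ],
  "dr": [
    [0,0,0],
    [0,0,0],
    [0,0,0],
    [0,0,0],
    [0,0,0],
    [0,0,0],
    [0,0,0],
    [0,0,0],
    [0,0,0],
    [0,0,0],
    [0,0,0],
    [0,0,0],
    [0,0,0],
    [0,0,0]
  ]
}}

```text
time_s: 14.43
position: [0.5143, 0.1872, 0.2208]
tool_rot: [[-0.996, 0.09, -0.002], [0.09, 0.996, -0.0], [0.002, -0.0, -1.0]]
ft_force: [1.0, -1.4, -1.0]
grip_width: 0.0
```

```bash
python3 - <<'E'
from h import *
im=get_image("wrist");save(im,"w10.png")
im=get_image("scene");save(im,"s10.png")
o=observe();print(o["time_s"],o["position"],o["ft_force"],o["grip_width"])
E
```

```text
14.5333 [0.51395183 0.18770276 0.2211055 ] [-0.06831116 -0.67123807 -0.44471039] -1.0912944032138568e-05
```

View pics/w10.png

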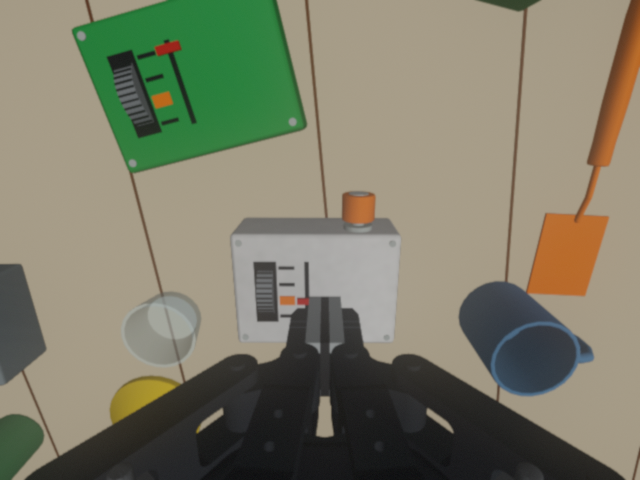

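View pics/s10.png

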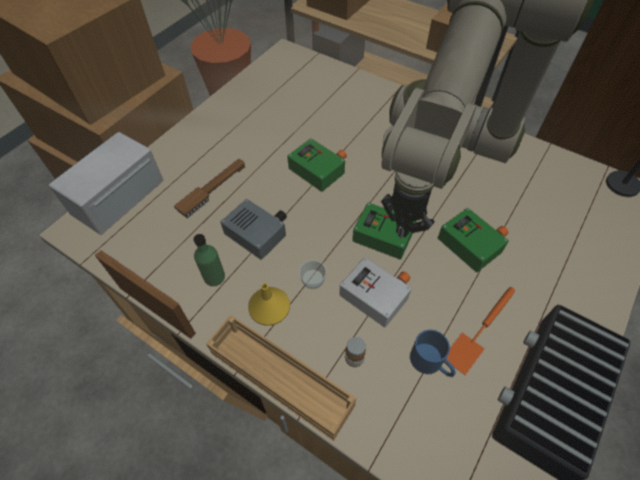

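The wrist view shows the knob at (358,207) home with no red band, and the pointer at (303,301) beside the orange mark at (287,300). In the scene view everything else stands where it was. I'm handing the job in.

```bash
python3 -c "
from rig import close_job
print(close_job())"
```

```text
the job is handed in; nothing more can be done
None
```

The lamp is set and handed in after about 14.5 s. I pulled the white box's orange knob out about 16 mm until the red band showed. With it out, I rolled the wheel two clicks, from level 1 to level 3. Then I pushed the knob home with closed fingers until it met a hard stop at 12 N.

**Last checks:** the red band is hidden and the knob is back at its starting gap. The pointer stands beside the wide orange mark. The arm is clear of everything. The fan knob was not touched, and nothing else on the counter moved in the final scene view. No check failed.

**Small disagreement:** the measured position of the box differed by about 2 mm between the top and wrist views, so I took a value in between.

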